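# Shift the welding positioner into third gear

### The job

Put the welding positioner into third gear: with the fingertips, push its gear lever by the knob along the H-shaped gate, out of the left-hand lane, across to the right, then fully forward into the third slot (the far right one, away from the robot). Only push it, without gripping or forcing it, do not let it slip into the near right slot, and leave the spray can, hammer and brush where they are. Finish clear of everything with the lever standing in third.

Things in the scene. Friction and masses are not known exactly. Their poses are not given: they have to be found in the camera images.
- gate (a point): centre of the H-shaped gate, on the top face of its aluminium plate (172 x 170 mm), 120 mm above the bench. x axis: forward, away from the robot, along the two lanes of the H; y: left, along the cross channel; z up. The dark H: lanes 36 mm apart, 72 mm long, 16 mm wide, joined at their middle by a 22 mm wide channel. Slots: first far left, second near left, third far right, fourth near right
- unit: the grey gear housing under the gate, fixed, 240 x 200 mm, origin on the bench below the gate's centre, same axes as the gate. The machine's turntable (steel disc, 200 mm diameter, top 132 mm above the bench, with a plate and tube on it up to 196 mm) is part of it; its axis is 270 mm to the left of the gate's centre
- knob: the lever's knob, a black upright cylinder 36 mm wide and 56 mm high with tapered ends, on a 12 mm steel stick; origin at its centre, z along the stick. It swings about a pivot 100 mm straight below the gate's centre, 180 mm from the knob's centre: the knob stands 180*sin(stick) mm forward of the gate's centre and 180*sin(cross)*cos(stick) mm right of it, about 200 mm above the bench
- cross (a joint): sideways tilt of the lever, rad: -0.2 in the left lane (where it starts), 0 upright, +0.2 in the right lane (36 mm at the knob to either side). It changes lanes only while stick is near 0 (within about 0.05). 2 to 4 N at the knob moves it; it stays where it is left and the gate stops it
- stick (a joint): fore-and-aft tilt of the lever, rad: +0.3 fully forward (far end of the lane, knob 53 mm ahead of the gate's centre), 0 at the cross channel, -0.3 fully back (near end). It starts anywhere along the left lane. 2 to 4 N at the knob moves it; it stays where it is left and the gate stops it
- can: spray can, 54 mm in diameter and 150 mm high, standing loose on the bench to the right of the housing; origin at the centre of its underside
- hammer: hammer, 240 mm long, lying loose near the housing at its right; origin under its middle, handle to its -x
- brush: brush, 200 mm long, lying loose near the housing at its left, on the robot's side; origin under its middle, handle to its -x

How it is judged:
By the outcome, as a careful person would: the job done as asked, in the order asked, and still so for the second after the job is handed in, with the robot touching nothing.
It also fails if it takes over 64 s, if anything falls off the work surface, if the arm or the gripper's body presses on something with over 40 N, if the wrist force passes 120 N, or if a joint passes its speed limit or range.

### The arm

A 7-joint arm with a two-finger parallel gripper is mounted at the origin on the work surface. World frame = base frame: x ahead of the robot, y to its left, z up, the work surface at z = 0. Lengths are in m, angles in rad, forces in N, time in s.
With the tool pointing down it reaches from about 0.4 to 0.875 m from the base axis. Payload 19.3 kg.
Tool frame: the origin (TCP) lies at the very end of the fingers, on their centre line; the grasp point (between the pads) lies 19 mm behind it; z points along the fingers, y is the direction in which the jaws open and shut (so a half turn about z gives the same grasp; the last joint's range is limited). The gripper opens to 85 mm and grips with 20 to 120 N. Pads are 22 mm wide; open, the fingers measure 114 mm over their backs; the gripper's body (76 mm by 85 mm) begins 54 mm behind the grasp point. The pads swing forward as they close: fully open they stand 13 mm farther back than shut.
Start: joints at [-0.07, 0.521, -0.036, 1.599, 0.021, 1.021, -0.113], TCP at [0.625, -0, 0.231] pointing down, gripper open.
Joint ranges: [-2.91, 2.91], [-0.3, 2.13], [-1.5, 1.42], [0.17, 2.43], [-1.26, 4.41], [0.16, 1.93], [-2.52, 2.52]. Speed limits (rad/s): [1.89, 1.89, 2.39, 2.39, 3.01, 3.01, 3.01].

### API

Orientations are given as [roll, pitch, yaw] about the fixed x, y, z axes, in that order (R = Rz(yaw) Ry(pitch) Rx(roll)).
In Python, from workcell import telemetry, imaging, ticket gives the robot as it stands.
- The arm moves only by the tool carry_out, never from a script. Its argument "series" is a list of rows, each a list of 7 numbers: the shift along the tool's x, y, z in m, then the turn, a rotation vector about the tool's x, y, z in rad, then the closure in counts, from 0 (fully open) to 255 (shut). In form: [[tx, ty, tz, ax, ay, az, jaw], ...]. A call has 1 to 10 rows; each row is the pose to reach, as a shift and turn from the pose commanded when the call began, along the tool's axes at that moment; what a row does not reach only later rows make up. A row lasts 1/8 s, in which the tool goes at most 62.5 mm and 10.7 degrees, less where a joint would pass 70% of its speed; a pose out of reach is approached as far as the arm can. A call with a gripper value outside its range is refused whole. The fingers move at their own pace and stop on an object; "force" is the grip in N (left out, the last holds). Time passes only in rows, so rows that repeat a pose let the fingers close. It gives the time, the measured TCP pose, the force and the opening at its end, in the units of the state.
- telemetry.observe(): the state, without advancing time (a new reading comes with each control period).
- imaging.grab_frame(name): name is "scene" or "side" or "wrist"; returns (picture, depth): 384x512x3 uint8, blue, green, red; 384x512 float32, m along the optical axis (not along the pixel's ray), 0 where there is no reading.
- imaging.camera_info(name): a dict with "mtx" (3x3 intrinsics, pixels), "extrinsics" (4x4, takes a point from camera to world coordinates); the wrist camera has in their place "hand_eye" (4x4, takes a point from camera to tool coordinates, whose origin is the TCP and whose axes are the flange's). Camera axes: x right, y down, z forward; pixel columns grow to the right and rows downward; lengths in m; the calibration is good to about 2 mm. A picture is of the moment at which its call begins: read the wrist's pose just before it. camera_info takes no time and is no camera call.
- ticket.job_done(): hands the job in, once; it reports no verdict.
The state is a dict: "clock": time; "qpos": joint angles; "qd": joint speeds; "joint_efforts": joint torques, N m; "position": TCP position; "tool_rot": TCP orientation; "force": force on the tool from outside, world axes, zero at the start; "moment": the same for the moment, N m; "grip_width": finger opening in m.
Only numpy, scipy, OpenCV 4.12 (cv2) and the standard library are available. Lean on these libraries where they do the work, as an engineer would, in place of code of your own. Each camera call takes 0.05 s, during which the arm holds its last target.

## Working session

There is one attempt and no reset: what is moved stays moved. The work goes in short steps, Python scripts to look and compute and a tool call to move; the robot and the scene stay as the last step left them, time stands still between calls to the robot, and variables do not carry over. Pictures are saved under pics/ and viewed, and the job is handed in when it is done.

Besides the shell and the picture viewer there is one more tool, called after "Emit:" as name([rows], argument=value, ...), one row to a line, values as JSON. carry_out: Moves the arm, as the interface text tells. Its arguments: {"type":"object","properties":{"series":{"type":"array"},"force":{"type":"number"}},"required":["series"]}

```bash
mkdir -p pics; ls; python3 - <<'E'
from workcell import telemetry, imaging
import cv2,numpy as np
print(telemetry.observe())
for n in ["scene","side","wrist"]:
    p,d=imaging.grab_frame(n); cv2.imwrite(f"pics/{n}0.png",p); np.save(f"pics/{n}0.npy",d)
    print(n,imaging.camera_info(n))
E
```

```text
pics
{'clock': 0.0, 'qpos': array([-0.07020155,  0.52201118, -0.03632502,  1.60003623,  0.02122006,
        1.02112509, -0.11278831]), 'qd': array([ 8.16611570e-05,  2.89415927e-04,  5.41346653e-06, -2.02699563e-03,
        3.48155218e-05, -2.59684978e-04, -9.05262568e-04]), 'joint_efforts': array([-4.24098413e-03, -9.27110124e+01,  1.97758444e+00, -3.69928443e+01,
        1.76317629e-02,  8.19846697e-03, -6.58496788e-05]), 'position': array([ 6.24636574e-01, -4.56641534e-05,  2.30717433e-01]), 'tool_rot': array([-3.14040305e+00,  1.05657817e-04,  1.57080860e+00]), 'force': array([-0.36657082,  0.12911421, -0.1549085 ]), 'moment': array([ 0.03472069, -0.03804406, -0.02156874]), 'grip_width': 0.0855206456288673}
scene {'mtx': array([[348.48806969,   0.        , 251.6261065 ],
       [  0.        , 348.48806969, 187.718744  ],
       [  0.        ,   0.        ,   1.        ]]), 'extrinsics': array([[-0.77035167,  0.45504639, -0.44664426,  1.03682463],
       [ 0.63760811,  0.55390429, -0.53539325,  0.55642479],
       [ 0.00376941, -0.69722509, -0.71684236,  0.95995797],
       [ 0.  
[... 300 characters left out ...]
[-0.45914589,  0.60073843, -0.6544451 ,  0.81737669],
       [-0.01413326, -0.74153479, -0.67076554,  1.00799696],
       [ 0.        ,  0.        ,  0.        ,  1.        ]])}
wrist {'mtx': array([[335.13122135,   0.        , 259.17468485],
       [  0.        , 335.13122135, 186.22774774],
       [  0.        ,   0.        ,   1.        ]]), 'hand_eye': array([[-2.14318315e-04, -9.60989722e-01, -2.76584000e-01,
         6.96097655e-02],
       [ 9.99999913e-01, -1.07019510e-04, -4.03037223e-04,
        -2.24457723e-04],
       [ 3.57714744e-04, -2.76584062e-01,  9.60989661e-01,
        -1.42940906e-01],
       [ 0.00000000e+00,  0.00000000e+00,  0.00000000e+00,
         1.00000000e+00]])}
```

View pics/scene0.png

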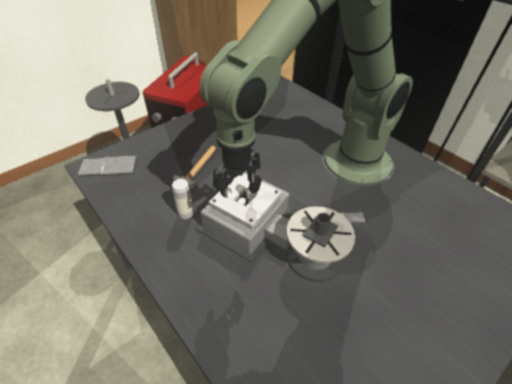

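View pics/side0.png

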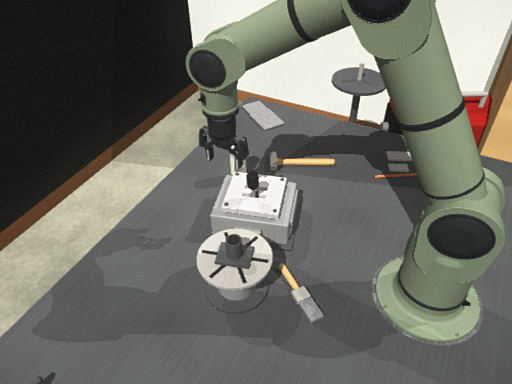

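View pics/wrist0.png

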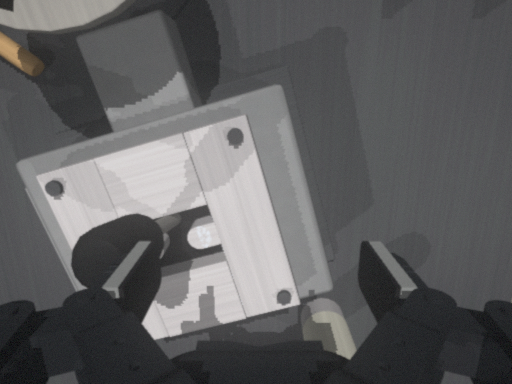

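```bash
cat > h.py <<'E'
import numpy as np,cv2
from workcell import telemetry, imaging
from scipy.spatial.transform import Rotation as R
def ext(n):
    c=imaging.camera_info(n)
    if n!="wrist": return c["mtx"],c["extrinsics"]
    s=telemetry.observe(); T=np.eye(4); T[:3,:3]=R.from_euler('xyz',s["tool_rot"]).as_matrix(); T[:3,3]=s["position"]
    return c["mtx"],T@c["hand_eye"]
def plane(K,T,uv,z):
    r=T[:3,:3]@np.linalg.solve(K,[uv[0],uv[1],1]); return T[:3,3]+r*(z-T[2,3])/r[2]
def proj(K,T,p):
    q=T[:3,:3].T@(np.asarray(p)-T[:3,3]); q=K@q; return q[:2]/q[2]
def cloud(K,T,d):
    v,u=np.mgrid[:384,:512]; P=np.stack([(u-K[0,2])/K[0,0]*d,(v-K[1,2])/K[1,1]*d,d],-1)
    return P@T[:3,:3].T+T[:3,3]
E
python3 - <<'E'
from h import *
for n in ["scene","side","wrist"]:
    K,T=ext(n); p=cv2.imread(f"pics/{n}0.png"); d=np.load(f"pics/{n}0.npy")
    C=cloud(K,T,d)
    m=(d>0)&(abs(C[...,2]-0.12)<0.006)&(p.min(2)>100)
    m=cv2.morphologyEx(m.astype(np.uint8),cv2.MORPH_CLOSE,np.ones((9,9)))
    nl,l,st,_=cv2.connectedComponentsWithStats(m); i=1+st[1:,4].argmax()
    ys,xs=np.where(l==i)
    pts=np.array([plane(K,T,(x,y),0.12)[:2] for x,y in zip(xs,ys)],np.float32)
    print(n,st[i],cv2.minAreaRect(pts))
    if n=="wrist":
        print([plane(K,T,uv,0.12).round(4) for uv in [(55,188),(235,137),(284,297)]])
        for uv in [(118,255),(90,250),(205,235),(140,270)]: print(uv,d[uv[1],uv[0]],C[uv[1],uv[0]].round(3))
a=[cv2.resize(cv2.imread("pics/side0.png")[110:270,180:340],None,fx=3,fy=3),cv2.resize(cv2.imread("pics/scene0.png")[140:300,150:310],None,fx=2.,fy=2.)]
a[1]=cv2.copyMakeBorder(a[1],0,160,0,0,0); cv2.imwrite("pics/crop0.png",np.hstack(a))
E
```

```text
scene [ 209  173   72   53 1893] ((0.5561766624450684, -0.05225981026887894), (0.1775703728199005, 0.17427435517311096), 16.284217834472656)
side [ 221  172   65   44 1950] ((0.5555818676948547, -0.04766879975795746), (0.17206215858459473, 0.17679530382156372), 15.84231948852539)
wrist [   36   115   265   225 28538] ((0.5551576018333435, -0.053097330033779144), (0.172019362449646, 0.17076265811920166), 15.88976764678955)
[array([ 0.4631, -0.005 ,  0.12  ]), array([0.6061, 0.0352, 0.12  ]), array([ 0.6459, -0.1039,  0.12  ])]
(118, 255) 0.16733918 [ 0.554 -0.01   0.223]
(90, 250) 0.0 [0.625 0.07  0.374]
(205, 235) 0.2748481 [ 0.58  -0.045  0.121]
(140, 270) 0.12048626 [0.582 0.007 0.266]
```

View pics/crop0.png

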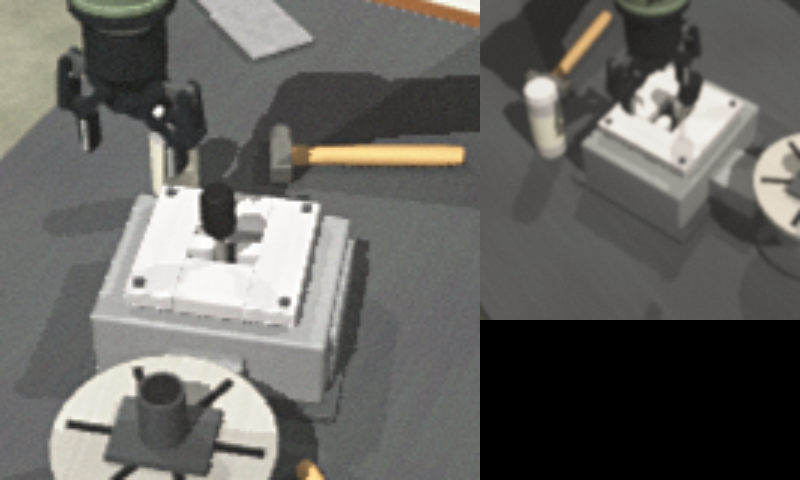

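```bash
python3 - <<'E'
from h import *
g=np.array([0.555,-0.053]);a=np.radians(15.8);M=np.array([[np.cos(a),-np.sin(a)],[np.sin(a),np.cos(a)]])
print("turntable",g+M@[0,.27])
for n in ["scene","side","wrist"]:
    K,T=ext(n); p=cv2.imread(f"pics/{n}0.png"); d=np.load(f"pics/{n}0.npy")
    C=cloud(K,T,d); L=(C[...,:2]-g)@M
    m=(d>0)&(abs(L[...,0])<.08)&(abs(L[...,1])<.06)&(C[...,2]>.165)&(C[...,2]<.235)&(p.max(2)<70)
    ys,xs=np.where(m); q=np.c_[L,C[...,2]][m] if 0 else np.concatenate([L,C[...,2:]],-1)[m]
    print(n,len(q), (xs.min(),xs.max(),ys.min(),ys.max()) if len(q) else '')
    if len(q): print(np.percentile(q,[1,10,50,90,99],axis=0).round(4))
    for nm,lo,hi in [("turn",.125,.137)]:
        mm=(d>0)&(abs(C[...,2]-.131)<.004)&(L[...,1]>.14)&(L[...,1]<.4)
        if mm.sum()>50: print("tt",cv2.minEnclosingCircle(C[mm][:,:2].astype(np.float32)))
    if n=="wrist":
        mm=(d>0)&(abs(C[...,2]-.225)<.006)&(p.max(2)<70)&(abs(L[...,0])<.08)
        print(mm.sum(), C[mm].min(0),C[mm].max(0))
p=cv2.imread("pics/wrist0.png"); cv2.imwrite("pics/wz.png",cv2.resize(np.clip(p[170:384,20:320].astype(int)*2,0,255).astype(np.uint8),None,fx=2.6,fy=2.6))
E
```

```text
turntable [0.48148433 0.20679886]
scene 119 (np.int64(249), np.int64(260), np.int64(175), np.int64(192))
[[-0.0108  0.0278  0.1756]
 [-0.0051  0.0332  0.1861]
 [ 0.0113  0.0429  0.2121]
 [ 0.0159  0.0513  0.2257]
 [ 0.0173  0.0538  0.2289]]
tt ((-0.3719274401664734, 0.030519887804985046), 0.9708616137504578)
side 179 (np.int64(247), np.int64(258), np.int64(171), np.int64(189))
[[-0.0154  0.0296  0.1694]
 [-0.0125  0.0358  0.1823]
 [-0.0018  0.049   0.2115]
 [ 0.0097  0.0545  0.2236]
 [ 0.013   0.0576  0.2261]]
tt ((0.24927537143230438, 0.13645949959754944), 0.34352463483810425)
wrist 3312 (np.int64(72), np.int64(163), np.int64(215), np.int64(287))
[[-0.0125  0.0275  0.1786]
 [-0.0079  0.0362  0.1883]
 [ 0.0058  0.0455  0.2204]
 [ 0.0158  0.0529  0.2249]
 [ 0.0172  0.0554  0.2263]]
tt ((0.49674201011657715, 0.11936213076114655), 0.0443299375474453)
1790 [ 0.52982315 -0.02586533  0.2190065 ] [5.58444855e-01 4.29585460e-04 2.27389970e-01]
```

View pics/wz.png

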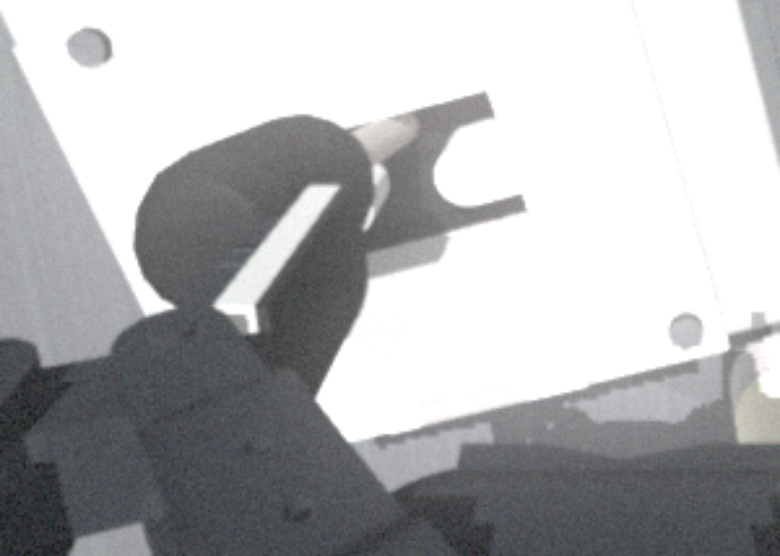

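Emit:
carry_out([
  [0,0,-0.03,0,0,0,255],
  [0,0,-0.06,0,0,0,255],
  [0.02,-0.04,-0.06,0,0,-0.14,255],
  [0.04,-0.08,-0.06,0,0,-0.276,255],
  [0.044,-0.095,-0.06,0,0,-0.276,255],
  [0.044,-0.095,-0.06,0,0,-0.276,255],
  [0.044,-0.095,-0.06,0,0,-0.276,255],
], force=20)

```text
clock: 1.02
position: [0.5308, 0.0434, 0.2912]
tool_rot: [3.141, 0.0, 1.845]
force: [-0.1, 0.1, 0.7]
grip_width: 0.0002
```

```bash
cat > look.py <<'E'
from h import *
import sys
t=sys.argv[1]
g=np.array([0.555,-0.053]);a=np.radians(15.8);M=np.array([[np.cos(a),-np.sin(a)],[np.sin(a),np.cos(a)]])
s=telemetry.observe(); print("clk",s["clock"],"tcp local",((s["position"][:2]-g)@M).round(4),s["position"][2].round(4),"F",(M.T@s["force"][:2]).round(2),s["force"][2].round(2))
ims=[]
for n in ["wrist","scene","side"]:
    K,T=ext(n); p,d=imaging.grab_frame(n)
    C=cloud(K,T,d); L=(C[...,:2]-g)@M
    if n=="wrist":
        m=(d>0)&(abs(C[...,2]-.12)<.006)&(p.min(2)>90); m=cv2.morphologyEx(m.astype(np.uint8),cv2.MORPH_CLOSE,np.ones((15,15)))
        nl,l,st,_=cv2.connectedComponentsWithStats(m); i=1+st[1:,4].argmax(); ys,xs=np.where(l==i)
        print("plate",cv2.minAreaRect(np.array([plane(K,T,(x,y),0.12)[:2] for x,y in zip(xs,ys)],np.float32)))
        ims.append(np.clip(p.astype(int)*1.6,0,255).astype(np.uint8))
    else:
        u,v=proj(K,T,[*g,.15]).astype(int); c=p[v-48:v+48,u-64:u+64]; ims.append(cv2.resize(np.clip(c.astype(int)*1.5,0,255).astype(np.uint8),(256,192)))
    m=(d>0)&(abs(L[...,0])<.1)&(abs(L[...,1])<.075)&(C[...,2]>.165)&(C[...,2]<.235)&(p.max(2)<75)
    q=np.concatenate([L,C[...,2:]],-1)[m]
    if len(q): print(n,len(q),np.percentile(q,[1,50,99],axis=0).round(4).tolist())
cv2.imwrite(f"pics/{t}.png",np.hstack([ims[0],np.vstack(ims[1:])]))
E
python3 look.py l1
```

```text
clk 1.025 tcp local [0.003  0.0994] 0.2912 F [-0.11  0.13] 0.66
plate ((0.5470193028450012, -0.02570348232984543), (0.17139703035354614, 0.11668746173381805), 15.880155563354492)
scene 140 [[-0.0131, 0.0283, 0.1764], [0.0107, 0.0414, 0.2165], [0.0173, 0.0538, 0.2282]]
side 179 [[-0.0154, 0.0314, 0.1703], [-0.0016, 0.0485, 0.2123], [0.0134, 0.0564, 0.2279]]
```

View pics/l1.png

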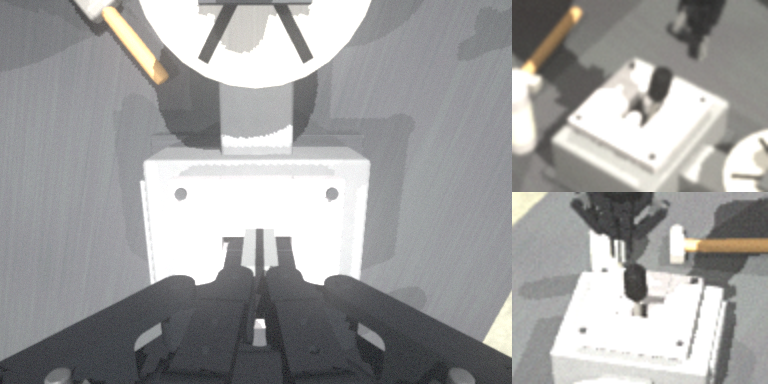

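Emit:
carry_out([
  [-0.005,-0.002,0.03,0,0,0,255],
  [-0.01,-0.002,0.07,0,0,0,255],
  [-0.014,-0.002,0.106,0,0,0,255],
  [-0.014,-0.002,0.106,0,0,0,255],
  [-0.022,-0.002,0.106,0,0,0,255],
  [-0.028,-0.002,0.106,0,0,0,255],
  [-0.034,-0.002,0.106,0,0,0,255],
  [-0.04,-0.002,0.106,0,0,0,255],
  [-0.045,-0.002,0.106,0,0,0,255],
])

```text
clock: 2.3
position: [0.5405, -0.0001, 0.1855]
tool_rot: [3.141, -0.0, 1.847]
force: [-0.2, 2.5, 1.6]
grip_width: 0.0004
```

```bash
python3 look.py l2
```

```text
clk 2.3 tcp local [0.0005 0.0549] 0.1855 F [0.5  2.45] 1.65
plate ((0.5446128249168396, -0.017391271889209747), (0.17125849425792694, 0.09849483519792557), 15.802263259887695)
wrist 3858 [[-0.0261, 0.0348, 0.1946], [0.0003, 0.0614, 0.2271], [0.0248, 0.0681, 0.2349]]
scene 93 [[-0.0116, 0.0135, 0.1785], [0.0132, 0.0319, 0.2036], [0.0192, 0.0655, 0.2343]]
side 98 [[-0.0231, 0.0182, 0.1722], [-0.0076, 0.0599, 0.2227], [0.0223, 0.0687, 0.2349]]
```

View pics/l2.png

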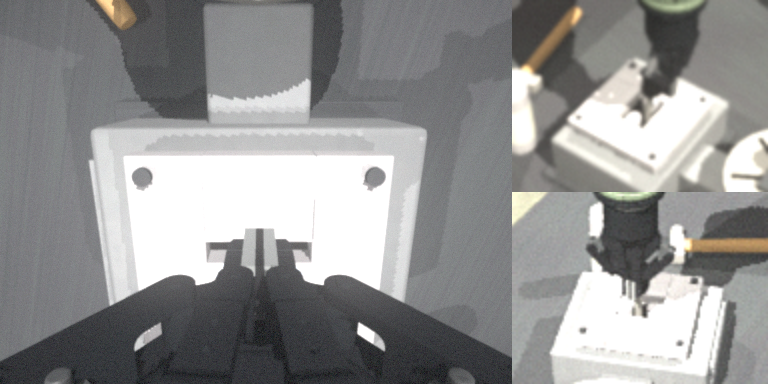

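The fingertips are on the knob's left side, with a reaction of 2.5 N, and the lever is moving to the right. I'll keep pushing.

Emit:
carry_out([
  [-0.006,0,0,0,0,0,255],
  [-0.012,0,0,0,0,0,255],
  [-0.018,0,0,0,0,0,255],
  [-0.024,0,0,0,0,0,255],
  [-0.03,0,0,0,0,0,255],
  [-0.035,0,0,0,0,0,255],
  [-0.04,0,0,0,0,0,255],
])

```text
clock: 3.32
position: [0.5513, -0.0386, 0.1853]
tool_rot: [3.142, -0.0, 1.847]
force: [-0.8, 1.6, 2.6]
grip_width: -0.0001
```

```bash
python3 look.py l3
```

```text
clk 3.325 tcp local [0.0004 0.0148] 0.1853 F [-0.35  1.76] 2.63
plate ((0.550270140171051, -0.03727729618549347), (0.1711782068014145, 0.13713642954826355), 15.883851051330566)
wrist 4178 [[-0.0273, -0.0038, 0.1932], [-0.0001, 0.0214, 0.2274], [0.0263, 0.028, 0.2349]]
scene 98 [[-0.013, -0.0244, 0.1793], [0.0124, -0.0041, 0.2034], [0.0177, 0.0253, 0.2345]]
side 103 [[-0.0236, -0.0165, 0.1769], [-0.0083, 0.0198, 0.2236], [0.0272, 0.029, 0.2349]]
```

View pics/l3.png

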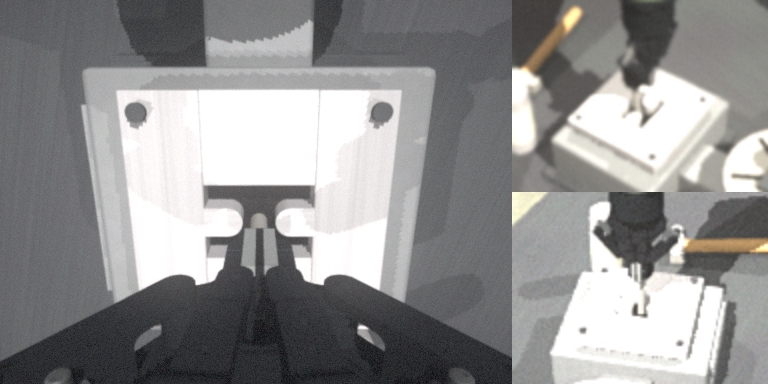

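Emit:
carry_out([
  [-0.004,0,0,0,0,0,255],
  [-0.008,0,0,0,0,0,255],
  [-0.011,0,0,0,0,0,255],
  [-0.014,0,0,0,0,0,255],
])

```text
clock: 3.98
position: [0.555, -0.052, 0.1852]
tool_rot: [-3.141, -0.0, 1.847]
force: [-1.0, 2.2, -0.7]
grip_width: -0.0
```

```bash
python3 look.py l4
```

```text
clk 3.975 tcp local [0.0003 0.001 ] 0.1852 F [-0.37  2.38] -0.73
plate ((0.552162230014801, -0.04404103755950928), (0.17131799459457397, 0.15050116181373596), 15.818124771118164)
wrist 4221 [[-0.0286, -0.0196, 0.1931], [-0.0002, 0.0076, 0.2272], [0.0275, 0.0142, 0.2349]]
scene 99 [[-0.0227, -0.0412, 0.1756], [0.0128, -0.019, 0.2033], [0.0171, 0.0126, 0.2346]]
side 110 [[-0.0201, -0.0371, 0.1748], [-0.0075, 0.0066, 0.2205], [0.0235, 0.0144, 0.2349]]
```

View pics/l4.png

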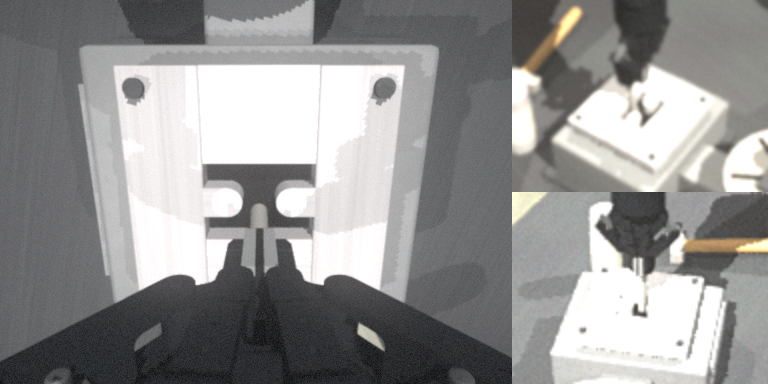

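Emit:
carry_out([
  [-0.002,0,0,0,0,0,255],
  [-0.004,0,0,0,0,0,255],
  [-0.005,0,0,0,0,0,255],
  [-0.005,0,0,0,0,0,255],
])

```text
clock: 4.62
position: [0.5564, -0.0567, 0.1853]
tool_rot: [3.142, 0.0, 1.847]
force: [0.4, 1.4, -1.4]
grip_width: 0.0001
```

Emit:
carry_out([
  [-0.002,0,0,0,0,0,255],
  [-0.002,0,0,0,0,0,255],
])

```text
clock: 4.88
position: [0.5568, -0.0577, 0.1852]
tool_rot: [-3.141, -0.001, 1.847]
force: [-2.1, 7.3, 0.4]
grip_width: -0.0002
```

```bash
python3 look.py l5
```

```text
clk 4.875 tcp local [ 0.0004 -0.005 ] 0.1852 F [-0.06  7.59] 0.36
plate ((0.5529386401176453, -0.0467144176363945), (0.17121481895446777, 0.15646009147167206), 15.862619400024414)
wrist 4185 [[-0.0289, -0.0262, 0.1938], [-0.0, 0.0016, 0.2274], [0.0271, 0.0082, 0.2349]]
scene 102 [[-0.0141, -0.0458, 0.1787], [0.0133, -0.0233, 0.2017], [0.0185, 0.0067, 0.2342]]
side 115 [[-0.0251, -0.0419, 0.1727], [-0.0076, 0.0001, 0.2159], [0.0274, 0.009, 0.2345]]
```

View pics/l5.png

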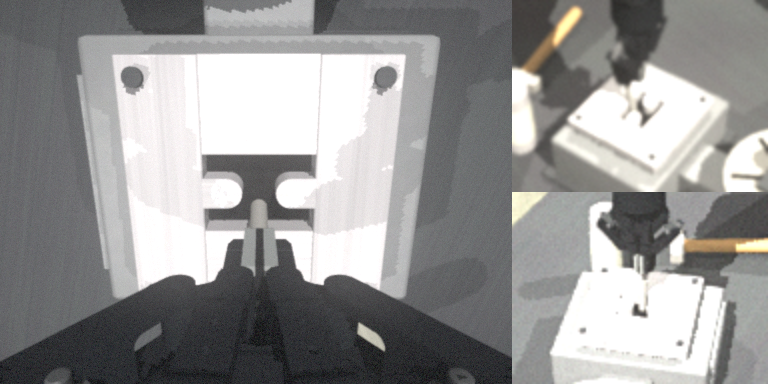

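Emit:
carry_out([
  [0.01,0,0,0,0,0,255],
  [0.03,0,0,0,0,0,255],
  [0.04,0,-0.03,0,0,0,255],
  [0.04,0,-0.07,0,0,0,255],
  [0.04,0,-0.1,0,0,0,255],
  [0.04,0,-0.1,0,0,0,255],
])

```text
clock: 5.78
position: [0.5467, -0.0189, 0.2874]
tool_rot: [3.138, 0.001, 1.848]
force: [-0.5, 0.1, -0.9]
grip_width: -0.0001
```

```bash
python3 look.py l6; python3 -c "
from h import *
print(telemetry.observe()['qpos'].round(3))"
```

```text
clk 5.775 tcp local [0.0013 0.035 ] 0.2874 F [-0.43  0.25] -0.88
plate ((0.5547181963920593, -0.0526677668094635), (0.17138227820396423, 0.1698761284351349), 15.885797500610352)
scene 167 [[-0.0128, -0.0505, 0.1803], [0.0093, -0.0292, 0.2138], [0.0179, -0.0171, 0.2278]]
side 210 [[-0.0152, -0.047, 0.1728], [0.0002, -0.0235, 0.2048], [0.0188, -0.0132, 0.2253]]
[ 0.005  0.342 -0.103  1.741  0.039  1.061  0.166]
```

View pics/l6.png

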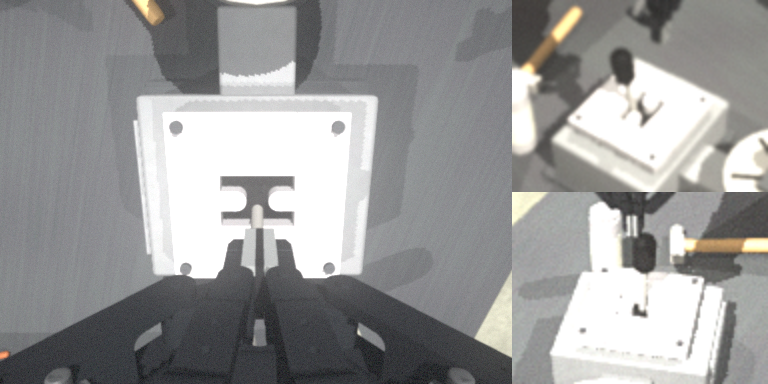

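Emit:
carry_out([
  [0,-0.01,0,0,0,-0.18,255],
  [-0.01,-0.03,0,0,0,-0.36,255],
  [-0.02,-0.05,0,0,0,-0.54,255],
  [-0.03,-0.06,0,0,0,-0.72,255],
  [-0.045,-0.066,0,0,0,-0.9,255],
  [-0.06,-0.066,0,0,0,-1.08,255],
  [-0.071,-0.066,0,0,0,-1.26,255],
  [-0.071,-0.066,0,0,0,-1.44,255],
  [-0.071,-0.066,0,0,0,-1.571,255],
  [-0.071,-0.066,0,0,0,-1.571,255],
])

```text
clock: 7.18
position: [0.5015, -0.1062, 0.2844]
tool_rot: [3.141, -0.001, -2.866]
force: [0.3, 0.2, 0.5]
grip_width: 0.0005
```

```bash
python3 look.py l7; python3 -c "
from h import *
print(telemetry.observe()['qpos'].round(3),telemetry.observe()['tool_rot'])"
```

```text
clk 7.175 tcp local [-0.066  -0.0366] 0.2844 F [0.31 0.14] 0.49
plate ((0.5429813861846924, -0.05589941143989563), (0.14924950897693634, 0.17026373744010925), 15.760706901550293)
scene 165 [[-0.011, -0.0512, 0.1802], [0.009, -0.0293, 0.2143], [0.0173, -0.0172, 0.2278]]
side 211 [[-0.0155, -0.0477, 0.1724], [0.0001, -0.0236, 0.2046], [0.0186, -0.0137, 0.226]]
[ 0.368  0.301 -0.346  1.812  0.116  1.05   1.823] [ 3.14130044e+00 -6.01131013e-04 -2.86829767e+00]
```

View pics/l7.png

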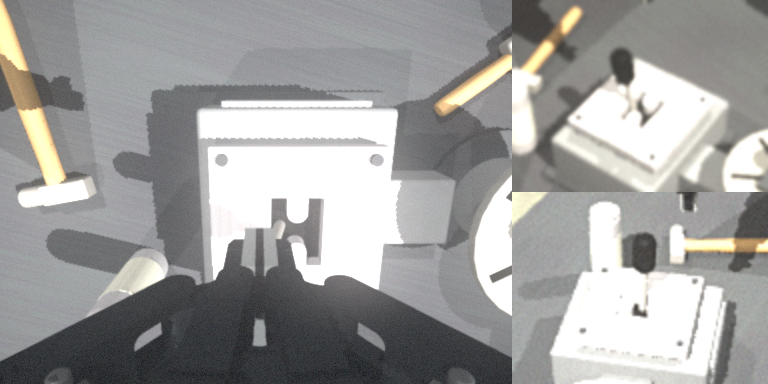

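Emit:
carry_out([
  [0,0.001,0.03,0,0,0,255],
  [0,0.001,0.07,0,0,0,255],
  [0,0.001,0.1,0,0,0,255],
  [-0.008,0.001,0.1,0,0,0,255],
  [-0.016,0.001,0.1,0,0,0,255],
  [-0.024,0.001,0.1,0,0,0,255],
  [-0.032,0.001,0.1,0,0,0,255],
  [-0.038,0.001,0.1,0,0,0,255],
  [-0.044,0.001,0.1,0,0,0,255],
  [-0.05,0.001,0.1,0,0,0,255],
])

```text
clock: 8.57
position: [0.5499, -0.0918, 0.1853]
tool_rot: [-3.142, -0.0, -2.866]
force: [-1.9, -1.7, 0.9]
grip_width: 0.0002
```

```bash
python3 look.py l8
```

```text
clk 8.575 tcp local [-0.0154 -0.0359] 0.1853 F [-2.33 -1.14] 0.86
plate ((0.547380805015564, -0.05476221442222595), (0.15631164610385895, 0.17031729221343994), 15.802959442138672)
wrist 4174 [[-0.0295, -0.065, 0.1935], [-0.0229, -0.0365, 0.2269], [0.0039, -0.01, 0.2349]]
scene 217 [[-0.0166, -0.0542, 0.1811], [0.0191, -0.0295, 0.2155], [0.0319, -0.0153, 0.2335]]
side 219 [[-0.0249, -0.0501, 0.1739], [0.0118, -0.0229, 0.2041], [0.0306, -0.0081, 0.2325]]
```

View pics/l8.png

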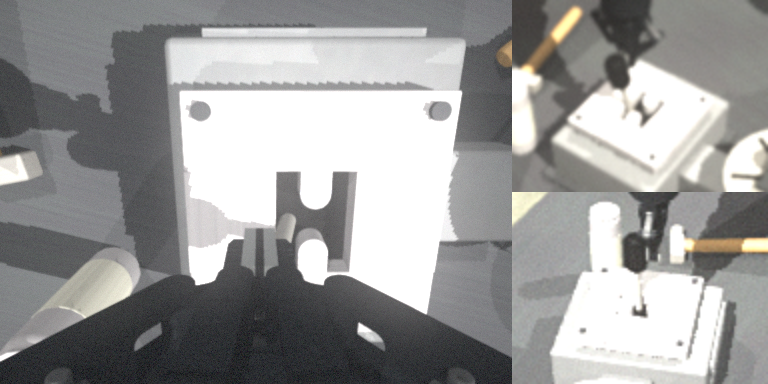

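The lever has started forward in the right lane. Next I'll push it further towards the third slot.

Emit:
carry_out([
  [-0.006,0,0,0,0,0,255],
  [-0.012,0,0,0,0,0,255],
  [-0.018,0,0,0,0,0,255],
  [-0.023,0,0,0,0,0,255],
  [-0.027,0,0,0,0,0,255],
  [-0.03,0,0,0,0,0,255],
  [-0.03,0,0,0,0,0,255],
])

```text
clock: 9.6
position: [0.5787, -0.0835, 0.1853]
tool_rot: [3.142, 0.0, -2.865]
force: [-1.2, 0.3, -0.8]
grip_width: 0.0003
```

```bash
python3 look.py l9
```

```text
clk 9.6 tcp local [ 0.0145 -0.0358] 0.1853 F [-1.02  0.63] -0.78
plate ((0.5543028712272644, -0.05277915298938751), (0.1702192723751068, 0.17033952474594116), 15.816842079162598)
wrist 4205 [[0.0004, -0.0639, 0.1923], [0.007, -0.0364, 0.2266], [0.0375, -0.0106, 0.2349]]
scene 209 [[0.0149, -0.05, 0.1763], [0.0492, -0.0281, 0.2137], [0.0641, -0.0154, 0.234]]
side 224 [[0.0045, -0.0424, 0.1704], [0.0383, -0.0225, 0.2022], [0.0605, -0.0072, 0.2343]]
```

View pics/l9.png

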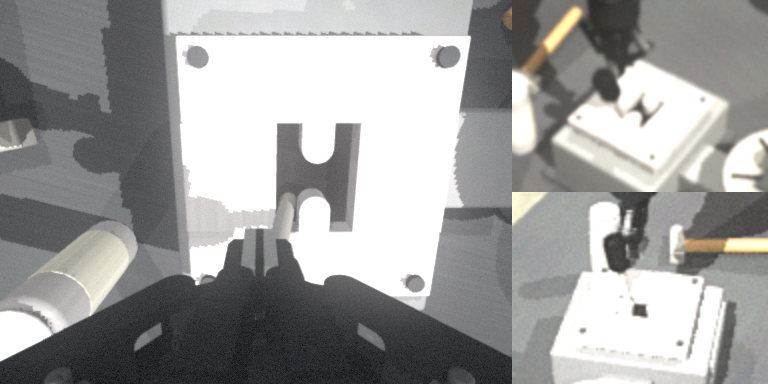

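Emit:
carry_out([
  [-0.002,0,0,0,0,0,255],
  [-0.004,0,0,0,0,0,255],
  [-0.006,0,0,0,0,0,255],
  [-0.006,0,0,0,0,0,255],
])

```text
clock: 10.25
position: [0.5845, -0.0819, 0.1852]
tool_rot: [3.142, 0.0, -2.865]
force: [-1.2, -0.1, -0.9]
grip_width: 0.0002
```

Emit:
carry_out([
  [-0.001,0,0,0,0,0,255],
  [-0.002,0,0,0,0,0,255],
  [-0.002,0,0,0,0,0,255],
])

```text
clock: 10.62
position: [0.5864, -0.0814, 0.1853]
tool_rot: [-3.142, 0.0, -2.865]
force: [-2.0, -0.6, -0.4]
grip_width: 0.0001
```

Emit:
carry_out([
  [-0.001,0,0,0,0,0,255],
  [-0.002,0,0,0,0,0,255],
  [-0.002,0,0,0,0,0,255],
])

```text
clock: 11.0
position: [0.5883, -0.0808, 0.1853]
tool_rot: [-3.142, 0.0, -2.865]
force: [-1.6, -0.6, -0.4]
grip_width: -0.0
```

```bash
python3 look.py l10
```

```text
clk 11.0 tcp local [ 0.0245 -0.0359] 0.1853 F [-1.7  -0.16] -0.35
plate ((0.5544475317001343, -0.05276186764240265), (0.17038607597351074, 0.1703321635723114), 15.815673828125)
wrist 4255 [[0.0103, -0.0648, 0.1781], [0.017, -0.0361, 0.2264], [0.0492, -0.0106, 0.2349]]
scene 203 [[0.0247, -0.0503, 0.1716], [0.0591, -0.0279, 0.2103], [0.0739, -0.015, 0.2334]]
side 216 [[0.0145, -0.0439, 0.1699], [0.0476, -0.022, 0.1998], [0.0687, -0.0067, 0.2342]]
```

View pics/l10.png

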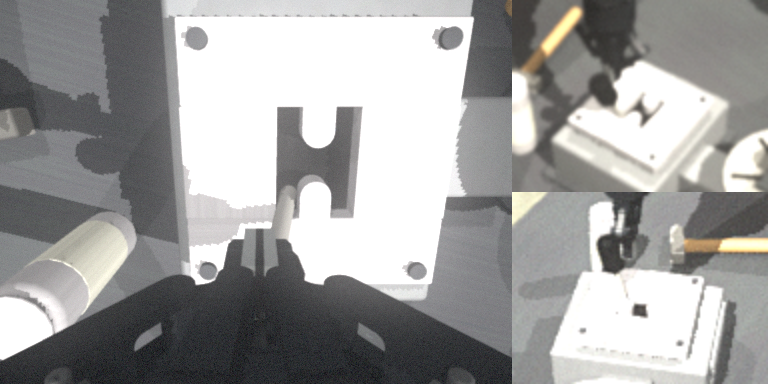

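Emit:
carry_out([
  [-0.001,0,0,0,0,0,255],
  [-0.002,0,0,0,0,0,255],
  [-0.002,0,0,0,0,0,255],
])

```text
clock: 11.52
position: [0.59, -0.0804, 0.1851]
tool_rot: [3.141, -0.001, -2.866]
force: [-3.7, -0.7, 0.7]
grip_width: -0.0002
```

Emit:
carry_out([
  [-0.001,0,0,0,0,0,255],
  [-0.001,0,0,0,0,0,255],
])

```text
clock: 11.78
position: [0.5909, -0.0801, 0.1851]
tool_rot: [3.142, -0.001, -2.865]
force: [-5.7, -1.4, -1.4]
grip_width: 0.0001
```

Emit:
carry_out([
  [-0.001,0,0,0,0,0,255],
  [-0.001,0,0,0,0,0,255],
])

```text
clock: 12.02
position: [0.5916, -0.0799, 0.1851]
tool_rot: [3.141, -0.001, -2.866]
force: [-6.0, -1.1, -1.3]
grip_width: -0.0003
```

Emit:
carry_out([
  [-0.001,0,0,0,0,0,255],
  [-0.001,0,0,0,0,0,255],
])

```text
clock: 12.28
position: [0.5923, -0.0797, 0.1849]
tool_rot: [3.141, -0.002, -2.866]
force: [-8.3, -1.4, -1.7]
grip_width: 0.0004
```

```bash
python3 look.py l11
```

```text
clk 12.275 tcp local [ 0.0287 -0.0358] 0.1849 F [-8.4   0.96] -1.68
plate ((0.5544951558113098, -0.05269331485033035), (0.17101871967315674, 0.1703895628452301), 16.005386352539062)
wrist 4474 [[0.0147, -0.0653, 0.1773], [0.0213, -0.036, 0.2262], [0.0535, -0.0094, 0.2349]]
scene 203 [[0.0306, -0.0511, 0.1727], [0.0592, -0.0274, 0.2104], [0.0753, -0.015, 0.233]]
side 218 [[0.018, -0.0441, 0.1679], [0.0471, -0.0221, 0.2003], [0.0715, -0.0067, 0.2345]]
```

View pics/l11.png

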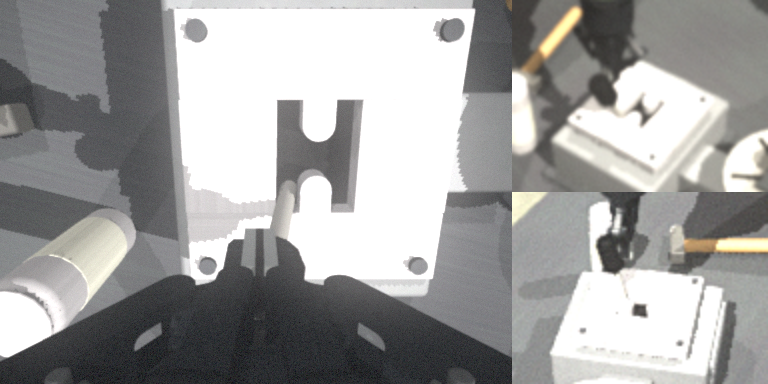

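The force has risen to 8.4 N and the knob no longer moves, so the lever is at the end stop. I'll back off and raise the tool.

Emit:
carry_out([
  [0.01,0,0,0,0,0,255],
  [0.03,0,0,0,0,0,255],
  [0.06,0,0,0,0,0,255],
  [0.09,0,-0.03,0,0,0,255],
  [0.1,0,-0.08,0,0,0,255],
  [0.1,0,-0.12,0,0,0,255],
  [0.1,0,-0.15,0,0,0,255],
  [0.1,0,-0.15,0,0,0,255],
])

```text
clock: 13.42
position: [0.4977, -0.1068, 0.3376]
tool_rot: [-3.139, 0.005, -2.866]
force: [-0.4, -0.9, -0.6]
grip_width: -0.0
```

```bash
python3 look.py l12; python3 - <<'E'
from h import *
K,T=ext("side"); p,d=imaging.grab_frame("side"); cv2.imwrite("pics/side12.png",p)
g=np.array([0.555,-0.053])
K2,T2=ext("scene");p2,_=imaging.grab_frame("scene"); cv2.imwrite("pics/scene12.png",p2)
a=np.radians(15.8);M=np.array([[np.cos(a),-np.sin(a)],[np.sin(a),np.cos(a)]])
# predicted knob axis top/bottom pixel in third vs masks
for st,cr in [(.3,.2),(.27,.2)]:
    ax=np.array([np.sin(st),-np.sin(cr)*np.cos(st),np.cos(st)*np.cos(cr)])
    for nm,KK,TT in [("side",K,T),("scene",K2,T2)]:
        print(st,nm,[proj(KK,TT,np.r_[g+M@(ax[:2]*r),.02+ax[2]*r]).round(1).tolist() for r in (.152,.18,.208)])
for nm,KK,TT,im in [("side",K,T,p),("scene",K2,T2,p2)]:
    u,v=proj(KK,TT,np.r_[g+M@[.053,-.034],.19]).astype(int)
    m=(im.max(2)<45).astype(np.uint8); m[:v-16]=0;m[v+16:]=0;m[:,:u-16]=0;m[:,u+16:]=0
    nl,l,s_,c=cv2.connectedComponentsWithStats(m); i=1+s_[1:,4].argmax(); print(nm,s_[i],c[i])
E
```

```text
clk 13.425 tcp local [-0.0698 -0.0362] 0.3376 F [-0.68 -0.75] -0.61
plate ((0.5541179180145264, -0.052710942924022675), (0.17126578092575073, 0.1701844185590744), 15.818251609802246)
wrist 30 [[0.0672, -0.0409, 0.2112], [0.0699, -0.0367, 0.2125], [0.0717, -0.0324, 0.2144]]
scene 157 [[0.0473, -0.0495, 0.1707], [0.0621, -0.0271, 0.2074], [0.0753, -0.0141, 0.2212]]
side 185 [[0.0338, -0.0429, 0.169], [0.0518, -0.0218, 0.1969], [0.0711, -0.0121, 0.2188]]
0.3 side [[242.7, 173.1], [240.2, 165.1], [237.7, 157.0]]
0.3 scene [[229.5, 192.1], [226.2, 187.2], [222.7, 182.0]]
0.27 side [[244.1, 172.9], [241.9, 164.9], [239.6, 156.7]]
0.27 scene [[230.3, 191.0], [227.1, 185.8], [223.8, 180.5]]
side [234 160   4  10  13] [235.53846154 164.84615385]
scene [222 186   1   2   2] [222.  186.5]
```

View pics/l12.png

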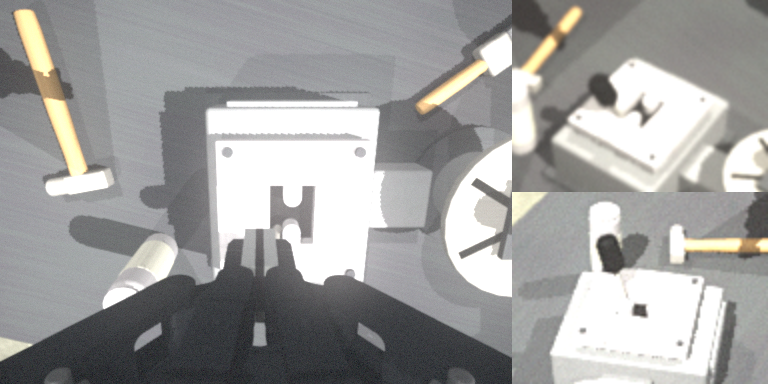

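View pics/side12.png

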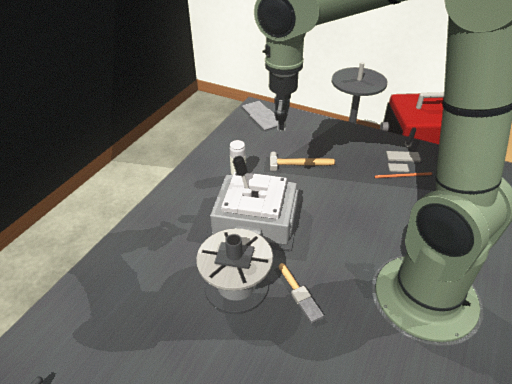

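```bash
python3 - <<'E'
from h import *
g=np.array([0.5545,-0.053])
a=np.radians(15.8);M=np.array([[np.cos(a),-np.sin(a)],[np.sin(a),np.cos(a)]])
rays=[]
for n in ("side","scene"):
    K,T=ext(n);p,d=imaging.grab_frame(n);C=cloud(K,T,d);L=(C[...,:2]-g)@M
    m=(d>0)&(abs(L[...,0])<.1)&(abs(L[...,1])<.075)&(C[...,2]>.15)&(C[...,2]<.235)&(p.max(2)<75)
    nl,l,s,c=cv2.connectedComponentsWithStats(m.astype(np.uint8)); i=1+s[1:,4].argmax()
    cc=s[i]; print(n,cc,c[i])
    r=T[:3,:3]@np.linalg.solve(K,[*c[i],1]); r/=np.linalg.norm(r); rays.append((T[:3,3],r))
(A,u),(B,v)=rays
t=np.linalg.lstsq(np.c_[u,-v],B-A,rcond=None)[0]; P=A+u*t[0];Q=B+v*t[1]; X=(P+Q)/2
x=(X[:2]-g)@M; print("gap",np.linalg.norm(P-Q),"knob local",x,X[2],"stick",np.arcsin(x[0]/.18),"cross",np.arcsin(-x[1]/.18/.955))
# movement of loose things: compare start and now, outside arm
for n in ("side","scene"):
    A0=cv2.imread(f"pics/{n}0.png");A1=cv2.imread(f"pics/{n}12.png")
    cv2.imwrite(f"pics/d_{n}.png",cv2.absdiff(A0,A1))
cv2.imwrite("pics/d.png",cv2.resize(np.hstack([cv2.imread("pics/d_side.png"),cv2.imread("pics/d_scene.png")]),(800,300)))
E
```

```text
side [233 156  14  20 184] [239.79891304 165.51086957]
scene [219 179  14  16 156] [225.62820513 186.37179487]
gap 0.004676382085194014 knob local [ 0.05408744 -0.03516915] 0.18885670307144625 stick 0.30520190273027176 cross 0.20604558533911624
```

View pics/d.png

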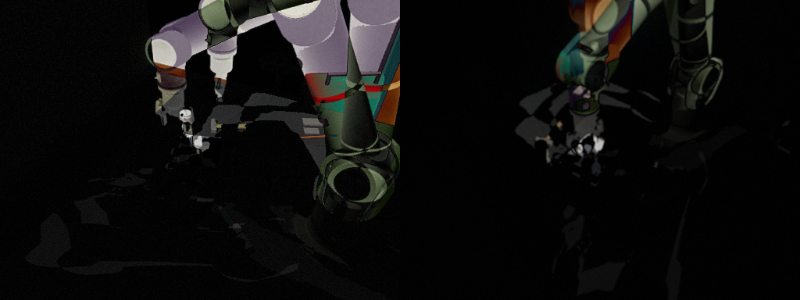

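The lever stands at stick ≈ 0.305 and cross ≈ 0.206, which is third gear fully home. The difference picture shows only the arm, its shadows and the lever; the can, hammer and brush have not moved. I'll hand the job in.

```bash
python3 -c "
from workcell import ticket
print(ticket.job_done())"
```

```text
the job is handed in; nothing more can be done
None
```

The lever is in third gear, and I handed the job in at about 14 s. With the fingers shut, I pushed the knob right along the cross channel from the left lane to the stop, where the force reached about 7.6 N. I then went round to the near side and pushed it forward to the end stop, where it reached about 8.4 N. I never gripped it, and it never went towards the near right slot.

**Last checks:**
- **Lever:** triangulating from two cameras put the knob 54 mm forward and 35 mm right of the gate's centre. That is stick ≈ 0.305 and cross ≈ 0.206, against a nominal 0.3 and 0.2. The two rays missed each other by 4.7 mm, which is more than the 2 mm calibration.
- **End stop:** the stop came about 4–5 mm later in tool travel than I had predicted. The force rise and the camera reading both showed the lever fully home.
- **Loose things:** before-and-after pictures show no shift of the can, hammer or brush.
- **Arm:** it stands clear above the gate, and the wrist force is back to sensor noise.
- **Discarded check:** a first dark-pixel mask for the knob caught too few pixels to use, so I replaced it with the depth-based one behind the figures above.

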